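# Stand a dip-meter reel on its kickstand and hold it

## Robot

A 6-joint arm with a two-finger parallel gripper is mounted at the origin on a cart in front of the work surface, level with it; the furniture and walls round the work are solid. World frame = base frame: x ahead of the robot, y to its left, z up, the work surface at z = 0. Lengths are in m, angles in rad, forces in N, time in s.
With the tool pointing down it reaches from about 0.425 to 0.95 m from the base axis. Payload 3.5 kg.
Tool frame: the origin (TCP) lies between the finger pads; the fingertips stand 22 mm ahead of it and the grasp point (between the pads) lies 3 mm ahead of it (ctrl.nose_length is the z of the fingertips in the tool frame, in m); z points along the fingers, y is the line along which they close (so a half turn about z gives the same grasp; the last joint's range is limited). The gripper opens to 85 mm and grips with 20 to 120 N. Pads are 22 mm wide; open, the fingers measure 114 mm over their backs; the gripper's body (76 mm by 85 mm) begins 54 mm behind the grasp point. The pads swing forward as they close: fully open they stand 13 mm farther back than shut.
Start: joints at [1, 0.286, 1.577, -0, 1.279, -0.15], TCP at [0.276, 0.616, 0.253] pointing down, gripper open.
Joint ranges: [-2.77, 2.77], [-0.9, 2.22], [0.21, 2.48], [-1.53, 4.67], [0.24, 2.81], [-2.84, 2.84]. Speed limits (rad/s): [2.79, 2.79, 3.14, 3.14, 3.14, 3.14].

## Interface

Orientations are given as a unit quaternion [x, y, z, w].
In Python, from plant import ctrl gives the robot as it stands. The module is installed in compiled form; this text tells all that it offers.
- The arm moves only by the tool send_rows, never from a script. Its argument "rows" is text: rows parted by semicolons, each of 7 numbers parted by spaces: the turn, a rotation vector about the tool's x, y, z in parts of the range, where 1.0 means 60 degrees, then the shift along the tool's x, y, z in parts of the range, where 1.0 means 0.6 m, then the opening, from -1 (shut) to 1 (fully open). A call has 1 to 8 rows; each row is the pose to reach, as a shift and turn from the pose commanded when the call began, along the tool's axes at that moment; what a row does not reach only later rows make up. A row lasts 1/8 s, in which the tool goes at most 62.5 mm and 10.7 degrees, less where a joint would pass 70% of its speed; a pose out of reach is approached as far as the arm can. No shift or turn number may pass 1 either way. A call with a gripper value outside its range is refused whole. The fingers move at their own pace and stop on an object; "grip_force" is the grip in N (left out, the last holds). Time passes only in rows, so rows that repeat a pose let the fingers close. It gives the time, the measured TCP pose, the force, the opening and the grip force at its end, in the units of the state.
- ctrl.get_state(): the state, without advancing time (a new reading comes with each control period).
- ctrl.read_camera(name): name is "scene" or "top"; returns a dict with "color" (480x640x3 uint8, red, green, blue), "fx", "fy", "cx", "cy" (pixels), "extrinsics" (4x4, takes a point from world to camera coordinates). Camera axes: x right, y down, z forward; pixel columns grow to the right and rows downward; lengths in m; the calibration is good to about 2 mm. A picture is of the moment at which its call begins. There is no depth.
- ctrl.sign_off(): hands the job in; it is judged then, once.
Trained networks look in a picture, given as the dict that the camera call returned (one of the last four; its "shot" number tells which), for a name from the list of things; names that differ only in an ending like _2 or _b are one class to them, and where a whole thing is asked for, a point or a joint stands for the part that bears it (a point fixed in the world has none). Each returns a list of dicts, best first, with "p" (0 to 1); they miss things now and then, are a little off and sometimes report something else, mostly with a low value. They report only what shows in the picture. A call takes as long as a camera call.
- ctrl.look_for(picture, target): "position" ([x, y, z] in m, in the coordinates of the camera as it stood for that picture, good to about 4 mm: the middle of the surface that is visible of it).
The state is a dict: "time": time; "qpos": joint angles; "dq": joint speeds; "joint_efforts": joint torques, N m; "eef_pos": TCP position; "tcp_rot": TCP orientation; "contact_force": force on the tool from outside, world axes, zero at the start; "wrist_torque": the same for the moment, N m; "opening": opening from 0.0 (shut) to 1.0 (fully open); "finger_force": force on a finger pad.
Only numpy, scipy, OpenCV 4.12 (cv2) and the standard library are available. Lean on these libraries where they do the work, as an engineer would, in place of code of your own. Each camera call takes 0.05 s, during which the arm holds its last target. There are 200 camera calls.

## Task

The empty tape reel lies face down on the bench and I am about to wind a new tape on to it. While it still lies there, flip its kickstand over centre until it snaps fully out, then lift the reel by the rubber grip of its handle and stand it upright, with the foot tube and the kickstand's foot both on the bench. With its battery pack off the back it is front-heavy and tips forward by itself, so finish with the fingers still gripping the handle, holding it still and firmly down on both feet; leave everything else on the bench where it is.

Things in the scene. Friction and masses are not known exactly. Their poses are not given: they have to be found in the camera images.
- reel: (mm) empty tape reel of a well dip meter, 0.75 kg: steel tube frame 160 wide, 220 high. Axes as it stands: z up from foot tube to handle, x out of its back (kickstand side), y along the foot tube. Origin under the middle of the foot tube, whose axis is at z = 9. Frame tubes in the plane x = 0. At the start it lies face down: frame level 54 above the worktop, x up, z level, kickstand on top
- hub (a point): (mm) centre of the hub, at (0, 0, 92) in the reel's frame; a flat strap 22 wide crosses the back of the frame here. The grey spoked reel in front of it, 140 across, fills x = -12 to -54, z = 22 to 162, and is held stiffly by a hub brake. At the start all rests on its front rim. Set on its feet and let go, the frame falls forward on to it again.
- grip: (mm) black rubber sleeve on the handle (top of the frame), 18 thick, 92 long along its y; origin at its middle, (0, 0, 214) in the reel's frame; 43 clear to the reel below it. It turns freely on the handle: pinched across its thickness from above and lifted, the reel swings down and hangs upright, leaning forward some 5 degrees. Reel standing right: its middle is 214 above the worktop
- kickstand (a joint): (mm) rod leg 10 thick. 0 = folded, along the reel's +y across its back; 1.92 rad = fully out, at its stop. A spring holds it folded, is at dead centre at 0.96 and snaps it to the stop beyond; 0.2 N m turns it. The axis is splayed: at angle q the leg points along cos(q)*(0, 1, 0) + sin(q)*(0.616, 0, -0.788) in the reel's frame (on the lying reel it swings to the foot tube, rising)
- kick_pivot (a point): (mm) pivot of the kickstand, on the leg's axis, at (28, -58, 92) in the reel's frame; while the reel lies, 82 above the worktop and 21 clear above the frame tubes
- kick_tip (a point): (mm) middle of the round end of the kickstand's rubber foot (16 thick), 108 from the pivot along the leg; 8 above the worktop when the foot stands on it
- foot_a (a point): (mm) underside of the foot tube near its +y end, at (0, 46, 0) in the reel's frame. Standing right, on foot tube and kickstand, the frame leans back (handle towards the kickstand's side, +x) by 2.5 degrees (0.043 rad)
- foot_b (a point): (mm) underside of the foot tube near its -y end, at (0, -46, 0) in the reel's frame
- vial_a: (mm) clear sample vial, 29 across, 81 high, standing; origin under its foot; leave alone
- vial_b: (mm) another such vial; leave alone
- vial_c: (mm) another such vial; leave alone
- jar: (mm) small clear jar with a white lid, 38 across, 72 high; origin under its foot; leave alone
- tweezers: (mm) black tweezers lying flat, 156 long along its x, 10 high; leave alone
- dropper: (mm) dropper bottle with a pointed cap, 39 across, 104 high; origin under its foot; leave alone
- strip_tube: (mm) capped test strip tube lying on its side, 30 thick, 98 long along its y; leave alone

How it is judged:
On the way, in this order (a step that is already met when the one before it is completed fails the run):
1. the kickstand is flipped over centre and rests fully out, while the reel still lies flat (value of joint kickstand above 1.8 rad and angle between reel's own z axis and vertical above 1.3 rad), for 0.2 s.
2. the reel is raised by its rubber grip, held in the fingers (contact force between the fingers and grip above 1.5 N and height (world z) of grip above 0.13 m), for 0.2 s.
At the end, for the whole second after the job is handed in: the kickstand is fully out (over 1.8 rad); the reel stands upright within 8 degrees, both ends of the foot tube within 6 mm of the worktop and the kickstand's foot within 5 mm of it; the fingers grip the handle's sleeve with over 1.5 N, and the reel is still (value of joint kickstand above 1.8 rad and height (world z) of kick_tip below 0.013 m and height (world z) of each of foot_a, foot_b below 0.006 m and angle between reel's own z axis and vertical below 0.14 rad and height (world z) of grip above 0.2 m and contact force between the fingers and grip above 1.5 N and linear speed of reel below 0.02 m/s and angular speed of reel below 0.1 rad/s); the arm keeps its last pose, push and grip.
It fails at once if something else on the bench is moved by more than 25 mm or knocked over (distance of any of vial_a, vial_b, vial_c, jar, tweezers, dropper, strip_tube from where it was at the start of the episode above 0.025 m or angle between any of vial_a, vial_b, vial_c, jar, dropper's own z axis and vertical above 0.5 rad).
It also fails if it takes over 66 s, if anything falls off the work surface, if the arm or the gripper's body presses on something with over 40 N, if the wrist force passes 120 N, or if a joint passes its speed limit or range.

## Working session

There is one attempt and no reset: what is moved stays moved. The work goes in short steps, Python scripts to look and compute and a tool call to move; the robot and the scene stay as the last step left them, time stands still between calls to the robot, and variables do not carry over. Pictures are saved under pics/ and viewed, at most 10 in all, crops included, and the job is handed in when it is done.

Besides the shell and the picture viewer there is one more tool, called by a JSON object that holds its "op" and its "data", one argument or row to a line. send_rows: Moves the arm, as the interface text tells. Its arguments: {"type":"object","properties":{"rows":{"type":"string"},"grip_force":{"type":"number"}},"required":["rows"]}

```bash
mkdir -p pics; cat > h.py <<'E'
import numpy as np, cv2
from plant import ctrl
from scipy.spatial.transform import Rotation as R
def cam(n,f=None):
    p=ctrl.read_camera(n)
    if f: cv2.imwrite('pics/'+f,p['color'][:,:,::-1])
    return p
def look(p,t):
    E=np.array(p['extrinsics']); o=[]
    for d in ctrl.look_for(p,t):
        c=np.array(d['position']); w=E[:3,:3].T@(c-E[:3,3])
        o.append((round(d['p'],2),np.round(w,4).tolist(),[round(p['fx']*c[0]/c[2]+p['cx']),round(p['fy']*c[1]/c[2]+p['cy'])]))
    return o
def ray(p,u,v):
    E=np.array(p['extrinsics']); d=E[:3,:3].T@np.array([(u-p['cx'])/p['fx'],(v-p['cy'])/p['fy'],1]); o=-E[:3,:3].T@E[:3,3]
    return o,d
def proj(p,w):
    E=np.array(p['extrinsics']); c=E[:3,:3]@np.array(w)+E[:3,3]
    return p['fx']*c[0]/c[2]+p['cx'],p['fy']*c[1]/c[2]+p['cy']
E
python3 - <<'E'
from h import *
s=ctrl.get_state(); print(s)
for n in('scene','top'):
    p=cam(n,n+'0.png'); print(n,np.round(p['extrinsics'],3).tolist(),p['fx'])
    for t in['reel','hub','grip','kickstand','kick_pivot','kick_tip','foot_a','foot_b','vial_a','jar','tweezers','dropper','strip_tube']: print(t,look(p,t)[:4])
E
```

```text
{'time': 0.0, 'qpos': array([ 9.99991507e-01,  2.87172703e-01,  1.57822108e+00,  1.87842660e-05,
        1.27861842e+00, -1.50001910e-01]), 'dq': array([-0.00121219, -0.00062511,  0.00065519,  0.00086103, -0.0002078 ,
       -0.00162877]), 'joint_efforts': array([-8.84798283e-06, -4.05963814e+01, -2.92636800e+01, -1.29657524e-04,
        5.79869054e-03, -1.68544295e-05]), 'eef_pos': array([0.27536071, 0.61559328, 0.25191858]), 'tcp_rot': array([ 2.08855022e-01,  9.77945866e-01, -1.12888103e-03, -4.35042063e-04]), 'contact_force': array([ 0.22313868,  0.53446171, -0.24157051]), 'wrist_torque': array([-0.02827668,  0.04604673, -0.00961056]), 'finger_force': 0.0, 'opening': 0.9994562937282991}
scene [[0.842, -0.539, -0.008, -0.411], [-0.377, -0.577, -0.724, 0.298], [0.386, 0.613, -0.689, 1.193], [0.0, 0.0, 0.0, 1.0]] 523.1905136979717
reel [(0.6, [0.4916, 0.1301, 0.0561], [292, 229])]
hub [(0.64, [0.4971, 0.1311, 0.0592], [293, 227])]
grip [(0.75, [0.4691, 0.2493, 0.0625], [263, 206])]
kickstand [(0.58, [0.4901, 0.1365, 0.0864], [289, 219])]
kick_pivot [(0.84, [0.4917, 0.1312, 0.0553], 
[... 1047 characters left out ...]
0.0855], [293, 257]), (0.74, [0.4954, 0.136, 0.0596], [293, 259])]
kick_pivot [(0.73, [0.5007, 0.139, 0.0573], [292, 257])]
kick_tip [(0.73, [0.4926, 0.1301, 0.0832], [295, 259])]
foot_a [(0.85, [0.4925, 0.1361, 0.0539], [293, 260])]
foot_b [(0.85, [0.4925, 0.1361, 0.0539], [293, 260])]
vial_a [(0.59, [0.681, 0.0632, 0.0554], [322, 182]), (0.58, [0.4335, 0.3358, 0.0472], [210, 286]), (0.45, [0.6824, 0.1471, 0.0449], [288, 183])]
jar []
tweezers [(0.72, [0.4698, 0.4671, 0.0054], [160, 272]), (0.48, [0.4989, 0.1343, 0.055], [294, 257])]
dropper [(0.66, [0.5675, 0.3997, 0.0644], [182, 230])]
strip_tube [(0.79, [0.4838, -0.2911, 0.0265], [467, 262]), (0.16, [0.5696, 0.4014, 0.0646], [181, 229])]
```

View pics/scene0.png

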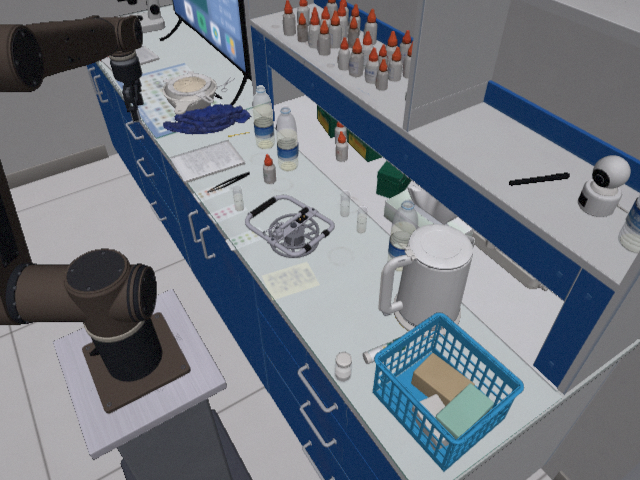

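View pics/top0.png

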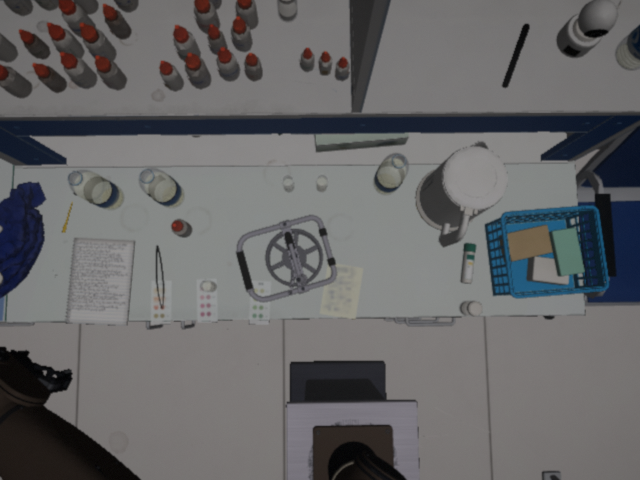

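```bash
python3 - <<'E'
import cv2
a=cv2.imread('pics/top0.png')[205:310,225:350]; b=cv2.imread('pics/scene0.png')[185:265,235:345]
cv2.imwrite('pics/c.png',cv2.resize(a,(714,600),interpolation=cv2.INTER_CUBIC))
cv2.imwrite('pics/d.png',cv2.resize(b,(770,560),interpolation=cv2.INTER_CUBIC))
E
```

```text
(no output)
```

View pics/c.png

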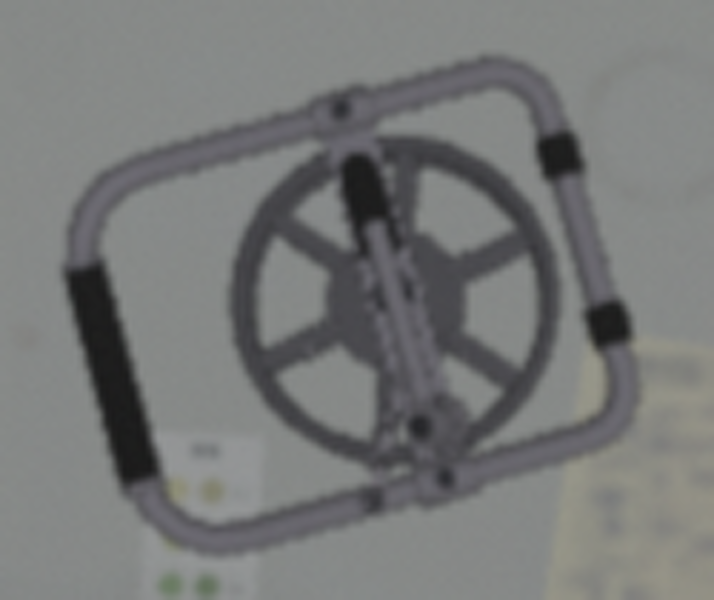

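View pics/d.png

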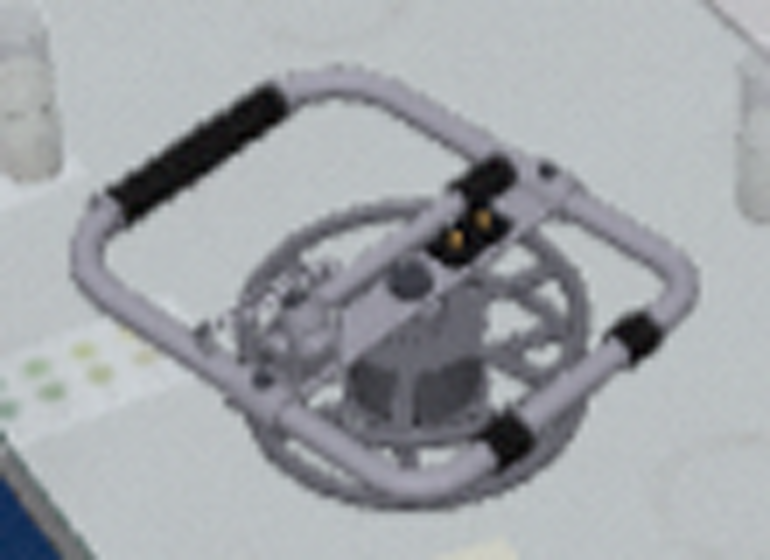

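```bash
cat > fit.py <<'E'
from h import *
from scipy.optimize import least_squares
T=[((112,375),(0,0,214)),((583,239),(0,0,9)),((341,107),(.0,71,92)),((446,478),(0,-71,92)),((361,165),(28,50,92))]
S=[((197,152),(0,0,214)),((572,388),(0,0,9)),((547,172),(0,71,92)),((265,380),(0,-71,92)),((503,168),(28,50,92))]
pt,ps=cam('top'),cam('scene')
def W(x,b):
    y=x[3]; z=np.array([np.cos(y),np.sin(y),0]); up=np.array([0,0,1]); Y=np.cross(z,up)
    b=np.array(b)/1000; return x[:3]+b[0]*up+b[1]*Y+b[2]*z
def f(x):
    r=[]
    for c,b in T: r+=list(np.array(proj(pt,W(x,b)))-[225+c[0]/5.712,205+c[1]/5.714])
    for c,b in S: r+=list(np.array(proj(ps,W(x,b)))-[235+c[0]/7,185+c[1]/7])
    return np.array(r)
if __name__=='__main__':
    s=least_squares(f,[.52,.04,.054,1.83],loss='soft_l1'); x=s.x
    print(x,np.round(s.fun if 0 else f(x),1))
    for n,b in dict(grip=(0,0,214),hub=(0,0,92),pivot=(28,-58,92),tip=(28,50,92),foot=(0,0,9)).items(): print(n,W(x,b).round(4))
E
python3 fit.py
```

```text
[0.5259853  0.04470421 0.05934037 1.83877651] [ 0.1 -0.5  0.4 -0.3  1.4  4.  -0.8 -4.  -0.3  0.6 -0.1 -0.6 -0.1 -0.6
 -1.5  3.1  2.7  0.  -0.6 -0.2]
grip [0.4693 0.2511 0.0593]
hub [0.5016 0.1334 0.0593]
pivot [0.4457 0.1181 0.0873]
tip [0.5498 0.1467 0.0873]
foot [0.5236 0.0534 0.0593]
```

```bash
cat >> h.py <<'E'
Z=np.array([np.cos(1.8388),np.sin(1.8388),0]); Y=np.array([-Z[1]*-1,-Z[0],0]); UP=np.array([0,0,1.])
O=np.array([.526,.0447,0])   # reel origin on the floor, lying
def down(ydir):
    y=np.array(ydir)/np.linalg.norm(ydir); z=-UP; return R.from_matrix(np.c_[np.cross(y,z),y,z])
def rows(ts):
    "ts: (world TCP, tool y dir)"
    s=ctrl.get_state(); r=R.from_quat(s['tcp_rot']); p=s['eef_pos']
    print('t',s['time'],'tcp',p.round(4),'q',s['qpos'].round(2),'open',round(s['opening'],3))
    for w,yd in ts:
        print((r.inv()*down(yd)).as_rotvec(True).round(1),(r.inv().apply(np.array(w)-p)*1000).round(0))
E
python3 - <<'E'
from h import *
print(ctrl.nose_length,Y)
T=[]
pre=O+.035*Y+.128*Z
T=[(pre+.2*UP,Z),(pre+.098*UP,Z)]
piv=O-.058*Y+.092*Z
for q in np.radians([0,10,20,30,40,50,57,63,70]):
    d=np.array([np.cos(q),.788*np.sin(q)]); n=np.array([d[1],-d[0]])/np.hypot(*d)
    r=.09; a,b=r*d+n*.018
    T.append((piv+a*Y-b*Z+UP*(.098+max(0,.616*r*np.sin(q)-.008)*.75),Z))
rows(T)
E
```

```text
0.022 [0.96430146 0.2648069  0.        ]
t 1.5 tcp [0.2757 0.6161 0.2533] q [ 1.    0.29  1.58  0.    1.28 -0.15] open 1.002
[  0.   -0.  -39.5] [-408. -298.   53.]
[  0.   -0.  -39.5] [-408. -298.  155.]
[  0.   -0.  -39.5] [-417. -314.  155.]
[  0.   -0.  -39.5] [-425. -323.  154.]
[  0.   -0.  -39.5] [-432. -334.  147.]
[  0.   -0.  -39.5] [-437. -346.  141.]
[  0.   -0.  -39.5] [-439. -359.  135.]
[  0.   -0.  -39.5] [-439. -372.  129.]
[  0.   -0.  -39.5] [-438. -382.  126.]
[  0.   -0.  -39.5] [-436. -391.  124.]
[  0.   -0.  -39.5] [-433. -401.  122.]
```

Units first: shifts go in shares of 0.6 m and turns go in shares of 60 degrees. So -408 mm / 600 = -0.68, -298 mm / 600 = -0.4967, -39.5 degrees / 60 = -0.6583.

{"op": "send_rows", "data": {
  "rows": "0 0 -0.1667 -0.0833 -0.0617 0.0083 -1;0 0 -0.3333 -0.1667 -0.125 0.02 -1;0 0 -0.5 -0.25 -0.1867 0.0333 -1;0 0 -0.6583 -0.3333 -0.25 0.0417 -1;0 0 -0.6583 -0.4167 -0.3117 0.05 -1;0 0 -0.6583 -0.5 -0.3733 0.0667 -1;0 0 -0.6583 -0.5917 -0.4367 0.0833 -1;0 0 -0.6583 -0.68 -0.4967 0.0883 -1"
}}

```text
time: 2.5
eef_pos: [0.5221, 0.1834, 0.2005]
tcp_rot: [-0.134, 0.991, 0.0, -0.0]
contact_force: [1.1, 0.7, 0.5]
opening: -0.001
finger_force: 0.0
```

```bash
cat > k.py <<'E'
from h import *
pre=O+.035*Y+.128*Z
T=[(pre+.2*UP,Z),(pre+.098*UP,Z)]
piv=O-.058*Y+.092*Z
for q in np.radians([0,10,20,30,40,50,57,63,70]):
    d=np.array([np.cos(q),.788*np.sin(q)]); n=np.array([d[1],-d[0]])/np.hypot(*d)
    r=.09; a,b=r*d+n*.018
    T.append((piv+a*Y-b*Z+UP*(.098+max(0,.616*r*np.sin(q)-.008)*.75),Z))
rows(T)
E
python3 k.py
```

```text
t 2.5 tcp [0.5221 0.1834 0.2005] q [ 0.15  0.07  1.93  0.    1.15 -1.69] open -0.001
[ 0. -0.  0.] [-2. -7.  1.]
[ 0. -0.  0.] [ -2.  -7. 103.]
[ 0. -0.  0.] [  1. -25. 103.]
[ 0. -0.  0.] [ -0. -37. 101.]
[ 0. -0.  0.] [  1. -50.  94.]
[ 0. -0.  0.] [  6. -62.  88.]
[ 0. -0.  0.] [ 12. -73.  82.]
[ 0. -0.  0.] [ 21. -84.  77.]
[ 0. -0.  0.] [ 28. -91.  74.]
[ 0. -0.  0.] [ 35. -96.  71.]
[ 0. -0.  0.] [  44. -102.   69.]
```

{"op": "send_rows", "data": {
  "rows": "0 0 0 -0.0033 -0.0033 0.0833 -1;0 0 0 -0.0033 -0.0033 0.1583 -1;0 0 0 -0.0033 -0.0033 0.1717 -1;0 0 0 -0.0033 -0.0033 0.1717 -1"
}}

```text
time: 3.0
eef_pos: [0.5244, 0.1841, 0.0984]
tcp_rot: [-0.134, 0.991, 0.0, 0.0]
contact_force: [0.2, -0.3, 0.5]
opening: -0.004
finger_force: 0.0
```

```bash
python3 k.py
```

```text
t 3.0 tcp [0.5244 0.1841 0.0984] q [ 0.16  0.21  1.98  0.    0.95 -1.68] open -0.004
[-0.   0.   0.1] [   0.   -7. -102.]
[-0.   0.   0.1] [ 0. -7.  0.]
[-0.   0.   0.1] [  3. -25.   0.]
[-0.   0.   0.1] [  2. -37.  -1.]
[-0.   0.   0.1] [  4. -50.  -8.]
[-0.   0.   0.1] [  8. -62. -14.]
[-0.   0.   0.1] [ 15. -73. -20.]
[-0.   0.   0.1] [ 23. -84. -25.]
[-0.   0.   0.1] [ 31. -91. -28.]
[-0.   0.   0.1] [ 37. -96. -31.]
[-0.   0.   0.1] [  46. -102.  -33.]
```

Converted, -63 mm / 600 = -0.105, -57 mm / 600 = -0.095.

{"op": "send_rows", "data": {
  "rows": "0 0 0 0 -0.02 0 -1;0 0 0 0.0017 -0.0417 0 -1;0 0 0 0.0017 -0.0617 -0.0017 -1;0 0 0 0.0033 -0.0733 -0.0067 -1;0 0 0 0.0067 -0.085 -0.0133 -1;0 0 0 0.01 -0.095 -0.0183 -1;0 0 0 0.0133 -0.105 -0.0233 -1;0 0 0 0.0133 -0.105 -0.0233 -1"
}}

```text
time: 4.0
eef_pos: [0.5332, 0.1206, 0.1122]
tcp_rot: [-0.134, 0.991, -0.0, 0.0]
contact_force: [1.3, 4.3, 1.1]
opening: -0.002
finger_force: 1.8
```

```bash
python3 - <<'E'
from h import *
p=cam('top'); q=cam('scene')
a=cv2.resize(p['color'][205:310,225:350],(500,420)); b=cv2.resize(q['color'][175:265,235:345],(290,420) if 0 else (300,245))
im=np.zeros((420,800,3),np.uint8); im[:,:500]=a; im[:245,500:]=b
cv2.imwrite('pics/p1.png',im[:,:,::-1]); k=ctrl.get_state(); print(k['contact_force'],k['eef_pos'])
E
```

```text
[0.93137711 3.75588533 2.5919062 ] [0.53316172 0.12098057 0.11195184]
```

View pics/p1.png

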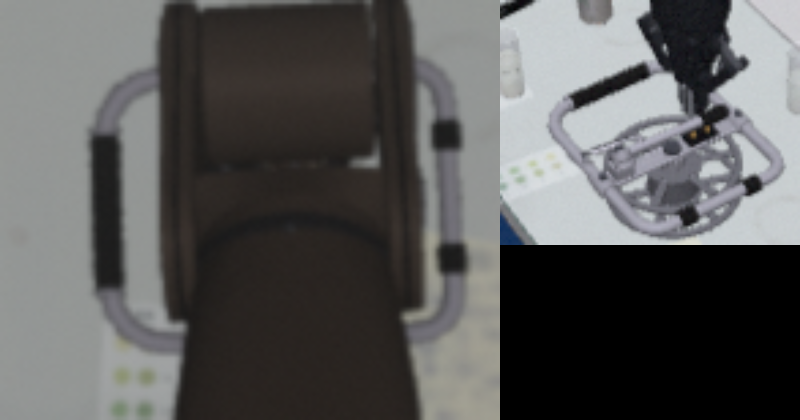

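Converted, 270 mm / 600 = 0.45, 100 mm / 600 = 0.1667.

{"op": "send_rows", "data": {
  "rows": "0 0 0 0 0.05 0 -1;0 0 0 0 0.0833 -0.0667 -1;0 0 0 0 0.1667 -0.1333 0;0 0 0 0 0.2583 -0.15 0;0 0 0 0 0.3583 -0.15 0;0 0 0 0 0.45 -0.15 0;0 0 0 0 0.45 -0.15 0"
}}

```text
time: 4.97
eef_pos: [0.4595, 0.3833, 0.2006]
tcp_rot: [-0.137, 0.991, -0.001, -0.001]
contact_force: [-0.4, 0.4, -0.7]
opening: 0.503
finger_force: 0.0
```

```bash
python3 - <<'E'
from h import *
p=cam('top'); q=cam('scene')
a=cv2.resize(p['color'][205:310,225:350],(500,420),interpolation=2); b=cv2.resize(q['color'][185:270,235:345],(300,232),interpolation=2)
im=np.zeros((420,800,3),np.uint8); im[:,:500]=a; im[:232,500:]=b
cv2.imwrite('pics/p2.png',im[:,:,::-1])
for n in ['grip','kick_tip','kickstand','hub','vial_a']: print(n,look(p,n)[:3],look(q,n)[:3])
E
```

```text
grip [(0.61, [0.5063, 0.1148, 0.0575], [302, 254]), (0.55, [0.493, 0.1145, 0.0851], [302, 259]), (0.51, [0.495, 0.2319, 0.064], [253, 259])] [(0.55, [0.4696, 0.4695, 0.007], [232, 181]), (0.54, [0.4973, 0.2348, 0.062], [274, 205]), (0.34, [0.569, 0.4014, 0.0533], [268, 169])]
kick_tip [(0.81, [0.49, 0.1125, 0.0866], [303, 260])] [(0.65, [0.4948, 0.1108, 0.0863], [296, 224]), (0.26, [0.6787, 0.1412, 0.0515], [346, 203])]
kickstand [(0.52, [0.496, 0.1123, 0.0862], [303, 257])] [(0.66, [0.4948, 0.1168, 0.0894], [295, 222])]
hub [(0.66, [0.5012, 0.1149, 0.0569], [302, 256]), (0.27, [0.5714, 0.4004, 0.0662], [182, 228])] [(0.88, [0.4995, 0.1069, 0.0598], [298, 231])]
vial_a [(0.48, [0.4309, 0.3378, 0.0475], [209, 287])] [(0.8, [0.68, 0.1427, 0.0524], [346, 202]), (0.68, [0.6739, 0.0632, 0.0507], [360, 219]), (0.55, [0.4262, 0.3323, 0.0526], [237, 198])]
```

View pics/p2.png

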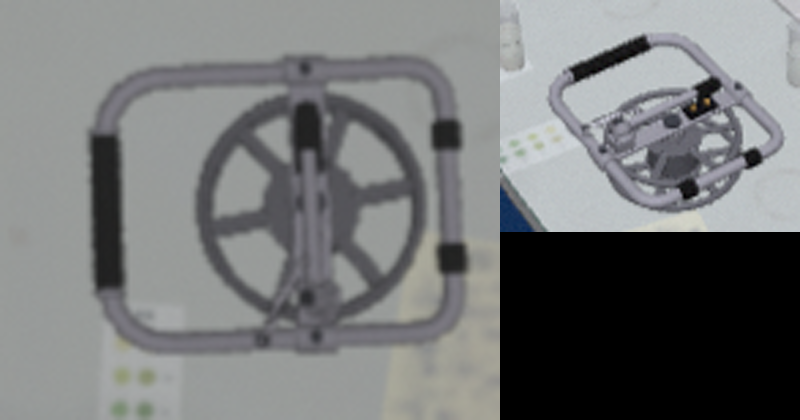

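```bash
python3 - <<'E'
from h import *
import fit
fit.T=[((107,212),(0,0,214)),((449.5,196),(0,0,9)),((304,68),(0,80,92)),((317,336),(0,-80,92)),((306,108),(28,50,92))]
fit.S=[((109,58),(0,0,214)),((220,173),(0,0,9)),((238,86),(0,80,92)),((103,149),(0,-80,92)),((211,84),(28,50,92))]
k=4/5.712,7*110/300
fit.T=[((c[0]/k[0],c[1]/k[0]),b) for c,b in fit.T]; fit.S=[((c[0]*k[1],c[1]*k[1]),b) for c,b in fit.S]
from scipy.optimize import least_squares
x=least_squares(fit.f,[.52,.04,.054,1.6],loss='soft_l1').x; print(x,fit.f(x).round(1))
for n,b in dict(grip=(0,0,214),pivot=(28,-58,92),tip=(28,50,92),foot=(0,0,9)).items(): print(n,fit.W(x,b).round(4))
s=open('h.py').read().replace('1.8388',f'{x[3]:.4f}').replace('[.526,.0447,0]',f'[{x[0]:.4f},{x[1]:.4f},0]'); open('h.py','w').write(s)
E
cat > k2.py <<'E'
from h import *
piv=O-.058*Y+.092*Z; T=[]
h0=.082; r=.094
for up in(.06,0): T.append((piv+r*Y+UP*(h0-.003+up),Z))
for q in [.2,.4,.6,.8,.96,1.05,1.15]:
    a,b=r*np.cos(q),.788*r*np.sin(q); ph=np.arctan2(b,a)
    T.append((piv+a*Y-b*Z+UP*(h0-.003+.616*r*np.sin(q)),np.cos(ph)*Z+np.sin(ph)*Y))
rows(T)
E
python3 k2.py
```

```text
[0.50608788 0.02120428 0.05945621 1.60634825] [-0.3 -0.2 -0.1 -0.2  0.1  0.3 -0.1  0.  -0.   1.1 -0.2 -0.7  0.  -0.8
  0.2  1.7  0.2  2.1  1.  -0.9]
grip [0.4985 0.2351 0.0595]
pivot [0.4449 0.1111 0.0875]
tip [0.5528 0.1149 0.0875]
foot [0.5058 0.0302 0.0595]
t 5.675 tcp [0.4615 0.3811 0.2019] q [ 0.52  0.17  1.82 -0.    1.16 -1.32] open 0.5
[-0.   0.  13.3] [  -4. -278.   63.]
[-0.   0.  13.3] [  -4. -278.  123.]
[-0.   0.  22.4] [   1. -292.  111.]
[-0.   0.  31.8] [  10. -304.  100.]
[ 0.   0.  41.7] [  22. -315.   90.]
[ 0.   0.  52.4] [  36. -323.   81.]
[ 0.   0.  61.7] [  49. -327.   76.]
[ 0.   0.  67.3] [  57. -329.   73.]
[ 0.   0.  73.7] [  66. -331.   70.]
```

Converted, -278 mm / 600 = -0.4633, -240 mm / 600 = -0.4, 13.3 degrees / 60 = 0.2217.

{"op": "send_rows", "data": {
  "rows": "0 0 0.1 0 -0.1 0 0;0 0 0.2167 -0.0033 -0.2 0.0167 0;0 0 0.2217 -0.005 -0.3 0.0333 0;0 0 0.2217 -0.0067 -0.4 0.0583 0;0 0 0.2217 -0.0067 -0.4633 0.0917 0;0 0 0.2217 -0.0067 -0.4633 0.1583 0;0 0 0.2217 -0.0067 -0.4633 0.1867 0;0 0 0.2217 -0.0067 -0.4633 0.1867 0"
}}

```text
time: 6.68
eef_pos: [0.5379, 0.1147, 0.0886]
tcp_rot: [-0.019, 1.0, -0.0, -0.002]
contact_force: [0.9, -0.6, -0.0]
opening: 0.498
finger_force: 0.0
```

```bash
cat > k3.py <<'E'
from h import *
s=ctrl.get_state(); p=s['eef_pos']; r=R.from_quat(s['tcp_rot'])
print(s['time'],p,s['opening'],s['contact_force'].round(1),s['qpos'].round(2))
piv=O-.058*Y+.092*Z; piv[2]=.082
print('r,off,h',(p-piv)@Y,(p-piv)@Z,p[2]-.082)
ax=np.cross(Y,.616*UP-.788*Z)
for q in np.arange(.17,1.2,.17):
    D=R.from_rotvec(ax*q); w=piv+D.apply(p-piv)
    print(round(q,2),(r.inv()*D*r).as_rotvec(True).round(1),(r.inv().apply(w-p)*1000).round(0))
E
python3 k3.py; python3 - <<'E'
import sys; sys.path.insert(0,'.')
from h import *
q=cam('scene'); cv2.imwrite('pics/p3.png',cv2.resize(q['color'][170:270,235:345],(660,600),interpolation=2)[:,:,::-1])
E
```

```text
6.675 [0.53794298 0.11466758 0.08858781] 0.49829270380270585 [ 0.9 -0.6 -0. ] [ 0.03  0.21  2.    0.    0.94 -1.58]
r,off,h 0.09314065764759707 0.0002783693692073926 0.006587806364253629
0.17 [-0.  -6.   7.7] [  2. -12. -10.]
0.34 [ -0.  -12.   15.4] [  7. -24. -19.]
0.51 [ -0. -18.  23.] [ 14. -35. -28.]
0.68 [ -0.1 -24.   30.7] [ 23. -45. -35.]
0.85 [ -0.1 -30.   38.4] [ 35. -54. -42.]
1.02 [ -0.1 -36.   46.1] [ 48. -61. -48.]
1.19 [ -0.1 -42.   53.7] [ 62. -66. -52.]
```

View pics/p3.png

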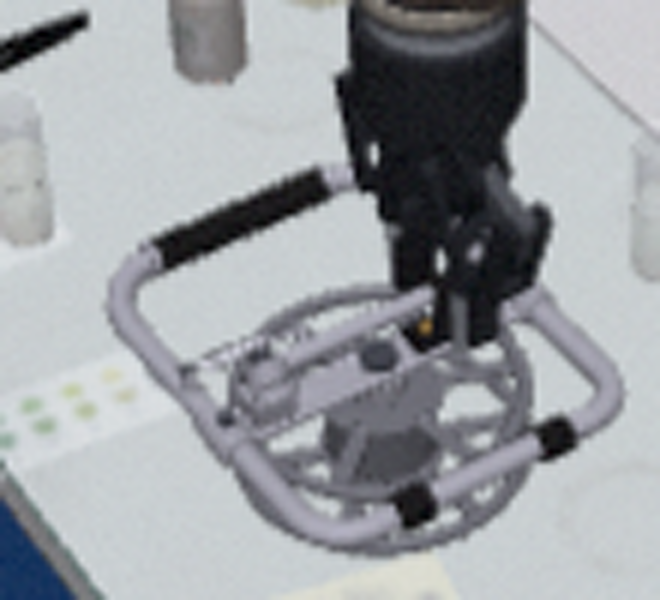

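Converted, -2 mm / 600 = -0.0033.

{"op": "send_rows", "data": {
  "rows": "0 0 0 0 0 -0.0033 0;0 0 0 0 0 -0.0033 -1;0 0 0 0 0 -0.0033 -1;0 0 0 0 0 -0.0033 -1;0 0 0 0 0 -0.0033 -1",
  "grip_force": 20
}}

```text
time: 7.35
eef_pos: [0.5396, 0.1148, 0.0925]
tcp_rot: [-0.018, 1.0, 0.0, 0.001]
contact_force: [2.2, 3.3, 0.7]
opening: 0.175
finger_force: 21.3
```

```bash
python3 k3.py
```

```text
7.35 [0.53964545 0.11475814 0.092464  ] 0.17495176471815463 [2.2 3.3 0.7] [ 0.03  0.21  1.99  0.    0.94 -1.58]
r,off,h 0.09484527376540111 0.00030844540763331406 0.010463997654425045
0.17 [ 0.  -6.   7.7] [  2. -13. -10.]
0.34 [  0.  -12.   15.3] [  7. -25. -19.]
0.51 [  0.1 -18.   23. ] [ 15. -36. -28.]
0.68 [  0.1 -24.   30.7] [ 25. -46. -36.]
0.85 [  0.1 -30.   38.4] [ 37. -54. -43.]
1.02 [  0.1 -36.   46. ] [ 50. -61. -48.]
1.19 [  0.1 -42.   53.7] [ 65. -66. -52.]
```

Converted, -65 mm / 600 = -0.1083, -61 mm / 600 = -0.1017, 51 degrees / 60 = 0.85.

{"op": "send_rows", "data": {
  "rows": "0 -0.0833 0.1083 0.0033 -0.0183 -0.015 -1;0 -0.1667 0.2167 0.0083 -0.035 -0.0283 -1;0 -0.2583 0.325 0.0183 -0.0517 -0.0417 -1;0 -0.3417 0.4333 0.03 -0.0667 -0.0533 -1;0 -0.425 0.5417 0.0467 -0.08 -0.0633 -1;0 -0.5083 0.65 0.0633 -0.0917 -0.0733 -1;0 -0.6 0.7667 0.0833 -0.1017 -0.0817 -1;0 -0.6667 0.85 0.1 -0.1083 -0.0867 -1"
}}

```text
time: 8.35
eef_pos: [0.4821, 0.0472, 0.1427]
tcp_rot: [0.4, 0.857, 0.004, 0.325]
contact_force: [-0.6, 0.6, -0.9]
opening: 0.173
finger_force: 21.1
```

```bash
python3 - <<'E'
from h import *
q=cam('scene'); cv2.imwrite('pics/p4.png',cv2.resize(q['color'][160:270,235:345],(600,600),interpolation=2)[:,:,::-1])
E
python3 k3.py
```

```text
8.4 [0.48142818 0.04737617 0.14261093] 0.1768035818576015 [1.6 0.1 1.2] [ 0.01 -0.22  2.42 -0.69  0.42 -0.12]
r,off,h 0.03427288416280569 -0.06496456543874915 0.060610925372286836
0.17 [ 0.  -6.   7.7] [  3. -13. -10.]
0.34 [  0.  -12.   15.4] [  8. -24. -19.]
0.51 [  0.1 -18.   23.1] [ 16. -36. -28.]
0.68 [  0.1 -24.   30.7] [ 26. -45. -35.]
0.85 [  0.1 -29.9  38.4] [ 38. -54. -42.]
1.02 [  0.1 -35.9  46.1] [ 52. -60. -47.]
1.19 [  0.2 -41.9  53.8] [ 67. -65. -51.]
```

View pics/p4.png

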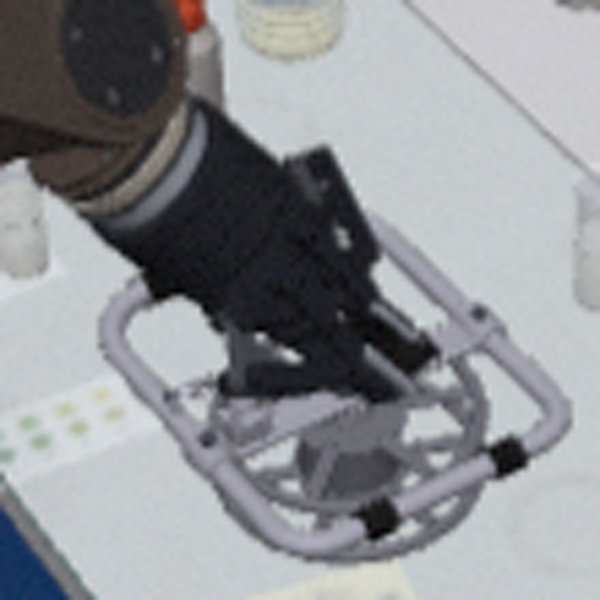

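Converted, -80 mm / 600 = -0.1333, -55 mm / 600 = -0.0917.

{"op": "send_rows", "data": {
  "rows": "0 0 0 0 0 0 0.6;0 0 0 0 0 0 0.6;0 0 0 0 0 -0.025 0.6;0 0 0 0 0 -0.0583 0.6;0 0 0 0 0 -0.0917 0.6;0 0 0 0 0 -0.1333 0.6;0 0 0 0 0 -0.1333 0.6"
}}

```text
time: 9.28
eef_pos: [0.4392, 0.0681, 0.208]
tcp_rot: [0.399, 0.857, 0.006, 0.326]
contact_force: [-1.0, 0.3, 0.1]
opening: 0.803
finger_force: 0.0
```

```bash
python3 k3.py; python3 - <<'E'
from h import *
rows([(O+.214*Z+.25*UP,Z),(O+.214*Z+.2*UP,Z)])
E
```

```text
9.275 [0.43921366 0.06807299 0.20804729] 0.8029042079958035 [-1.   0.3  0.1] [ 0.08 -0.46  2.44 -0.53  0.62 -0.27]
r,off,h -0.007180371350546851 -0.04278234164503772 0.12604729033314038
0.17 [ 0.  -6.   7.7] [ 11. -12. -10.]
0.34 [  0.1 -12.   15.3] [ 24. -23. -18.]
0.51 [  0.1 -18.   23. ] [ 40. -31. -25.]
0.68 [  0.1 -24.1  30.7] [ 57. -38. -30.]
0.85 [  0.2 -30.1  38.3] [ 75. -42. -33.]
1.02 [  0.2 -36.1  46. ] [ 94. -44. -35.]
1.19 [  0.2 -42.1  53.7] [113. -43. -34.]
t 9.275 tcp [0.4392 0.0681 0.208 ] q [ 0.08 -0.46  2.44 -0.53  0.62 -0.27] open 0.803
[ -0.   39.3 -49.9] [ 64. 166. -41.]
[ -0.   39.3 -49.9] [ 91. 152.  -2.]
```

Converted, 160 mm / 600 = 0.2667, 152 mm / 600 = 0.2533, 39.3 degrees / 60 = 0.655.

{"op": "send_rows", "data": {
  "rows": "0 0.1 -0.1167 0.0133 0.0333 -0.025 0.6;0 0.2 -0.25 0.0267 0.0667 -0.05 0.6;0 0.3 -0.3833 0.04 0.1083 -0.0667 0.3;0 0.4 -0.5167 0.0583 0.15 -0.0667 0.3;0 0.5 -0.65 0.075 0.1917 -0.0667 0.3;0 0.6 -0.7667 0.0917 0.2417 -0.0667 0.3;0 0.655 -0.8333 0.125 0.2667 -0.0417 0.3;0 0.655 -0.8333 0.1517 0.2533 -0.0033 0.3"
}}

```text
time: 10.28
eef_pos: [0.5006, 0.2352, 0.1969]
tcp_rot: [-0.018, 1.0, -0.0, -0.001]
contact_force: [-0.6, -0.0, -0.4]
opening: 0.652
finger_force: 0.0
```

```bash
python3 - <<'E'
from h import *
p=cam('top'); q=cam('scene')
a=cv2.resize(p['color'][205:310,225:350],(500,420),interpolation=2); b=cv2.resize(q['color'][185:270,235:345],(300,232),interpolation=2)
im=np.zeros((420,800,3),np.uint8); im[:,:500]=a; im[:232,500:]=b
cv2.imwrite('pics/p5.png',im[:,:,::-1])
for n in ['grip','kick_tip','hub']: print(n,look(p,n)[:3],look(q,n)[:3])
rows([(O+.214*Z+.057*UP,Z)])
E
```

```text
grip [] [(0.55, [0.4903, 0.2279, 0.0627], [273, 207])]
kick_tip [(0.54, [0.4289, 0.0554, 0.1175], [328, 285])] [(0.53, [0.4224, 0.0467, 0.1316], [283, 236])]
hub [(0.69, [0.5051, 0.0989, 0.0568], [309, 255])] [(0.85, [0.5014, 0.1004, 0.0587], [300, 233]), (0.21, [0.4942, 0.2295, 0.0611], [274, 207])]
t 10.675 tcp [0.4988 0.2344 0.1996] q [ 0.26  0.07  1.93 -0.    1.14 -1.35] open 0.652
[-0.  -0.  -0.1] [  0.   1. 143.]
```

View pics/p5.png

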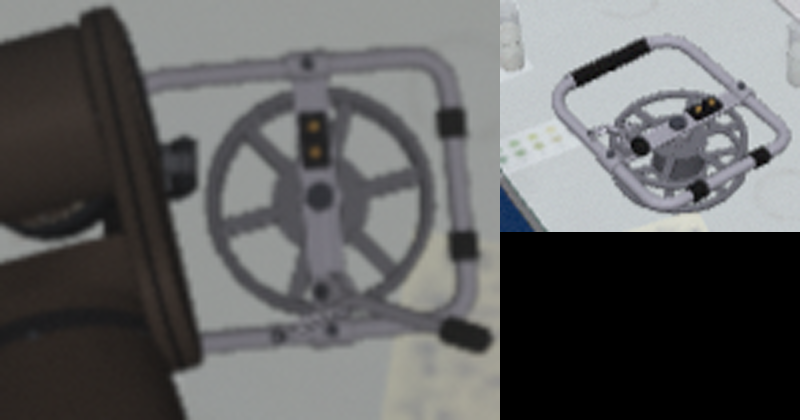

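```bash
python3 - <<'E'
from h import *
import fit
fit.T=[((457.5,183.5),(0,0,9)),((306,63),(0,80,92)),((331,330),(0,-80,92))]
fit.S=[((112,62),(0,0,214)),((230.5,173),(0,0,9)),((241,86),(0,80,92)),((109,154),(0,-80,92))]
k=4/5.712,7*110/300
fit.T=[((c[0]/k[0],c[1]/k[0]),b) for c,b in fit.T]; fit.S=[((c[0]*k[1],c[1]*k[1]),b) for c,b in fit.S]
from scipy.optimize import least_squares
x=least_squares(fit.f,[.52,.02,.054,1.6],loss='soft_l1').x; print(x,fit.f(x).round(1))
for n,b in dict(grip=(0,0,214),foot=(0,0,9)).items(): print(n,fit.W(x,b).round(4))
import re
s=open('h.py').read(); s=re.sub(r'1\.60\d\d',f'{x[3]:.4f}',s); s=re.sub(r'O=np.array\(\[.*?\]',f'O=np.array([{x[0]:.4f},{x[1]:.4f},0]',s); open('h.py','w').write(s)
E
python3 -c "
from h import *
rows([(O+.214*Z+.055*UP,Z)])"
```

```text
[0.51345245 0.01644658 0.0608214  1.64763993] [-0.1 -0.1  0.3  0.1 -0.1 -0.1 -0.9 -1.4 -0.6 -1.1  0.5  1.2  0.7  1.2]
grip [0.497  0.2298 0.0608]
foot [0.5128 0.0254 0.0608]
t 10.775 tcp [0.4985 0.2344 0.1995] q [ 0.26  0.07  1.93 -0.    1.14 -1.35] open 0.651
[-0.  -0.  -2.4] [  2.  -5. 144.]
```

Converted, 141 mm / 600 = 0.235, 120 mm / 600 = 0.2, -2.4 degrees / 60 = -0.04.

{"op": "send_rows", "data": {
  "rows": "0 0 -0.04 0.0033 -0.0083 0.0833 0.25;0 0 -0.04 0.0033 -0.0083 0.15 0.25;0 0 -0.04 0.0033 -0.0083 0.2 0.25;0 0 -0.04 0.0033 -0.0083 0.235 0.25;0 0 -0.04 0.0033 -0.0083 0.235 0.25;0 0 -0.04 0.0033 -0.0083 0.235 -1;0 0 -0.04 0.0033 -0.0083 0.235 -1;0 0 -0.04 0.0033 -0.0083 0.235 -1",
  "grip_force": 40
}}

```text
time: 11.78
eef_pos: [0.497, 0.2298, 0.059]
tcp_rot: [-0.038, 0.999, 0.0, 0.0]
contact_force: [0.1, 1.8, 4.7]
opening: 0.196
finger_force: 39.0
```

Converted, -130 mm / 600 = -0.2167, -115 mm / 600 = -0.1917.

{"op": "send_rows", "data": {
  "rows": "0 0 0 0 -0.0083 -0.0333 -1;0 0 0 0 -0.025 -0.0667 -1;0 0 0 0 -0.0467 -0.1 -1;0 0 0 0 -0.07 -0.1333 -1;0 0 0 0 -0.0967 -0.1633 -1;0 0 0 0 -0.13 -0.1917 -1;0 0 0 0 -0.1633 -0.2167 -1;0 0 0 0 -0.1633 -0.2167 -1"
}}

```text
time: 12.78
eef_pos: [0.5044, 0.1303, 0.1892]
tcp_rot: [-0.037, 0.999, -0.0, -0.0]
contact_force: [-0.1, 0.9, 2.0]
opening: 0.196
finger_force: 40.0
```

Converted, -96 mm / 600 = -0.16, -80 mm / 600 = -0.1333.

{"op": "send_rows", "data": {
  "rows": "0 0 0 0 -0.0333 -0.0167 -1;0 0 0 0 -0.0667 -0.0333 -1;0 0 0 0 -0.1 -0.05 -1;0 0 0 0 -0.1333 -0.0667 -1;0 0 0 0 -0.16 -0.0867 -1;0 0 0 0 -0.16 -0.1 -1;0 0 0 0 -0.16 -0.1 -1;0 0 0 0 -0.16 -0.1 -1"
}}

```text
time: 13.78
eef_pos: [0.5109, 0.0362, 0.2469]
tcp_rot: [-0.039, 0.999, -0.001, -0.002]
contact_force: [0.3, -1.1, -7.7]
opening: 0.195
finger_force: 39.4
```

```bash
python3 - <<'E'
from h import *
q=cam('scene'); cv2.imwrite('pics/p6.png',cv2.resize(q['color'][140:290,230:380],(600,600),interpolation=2)[:,:,::-1])
print({k:np.round(v,3) for k,v in ctrl.get_state().items()})
E
```

```text
{'time': np.float64(13.825), 'qpos': array([-0.127, -0.069,  1.976, -0.002,  1.239, -1.774]), 'dq': array([-0.001,  0.002,  0.001,  0.008,  0.002,  0.001]), 'joint_efforts': array([ 5.6000e-01, -2.9937e+01, -3.2902e+01,  2.3900e-01,  5.9000e-02,
        8.0000e-03]), 'eef_pos': array([0.511, 0.036, 0.247]), 'tcp_rot': array([-0.039,  0.999, -0.001, -0.002]), 'contact_force': array([ 0.825, -1.212, -7.937]), 'wrist_torque': array([-0.173, -0.022, -0.025]), 'finger_force': np.float64(39.395), 'opening': np.float64(0.194)}
```

View pics/p6.png

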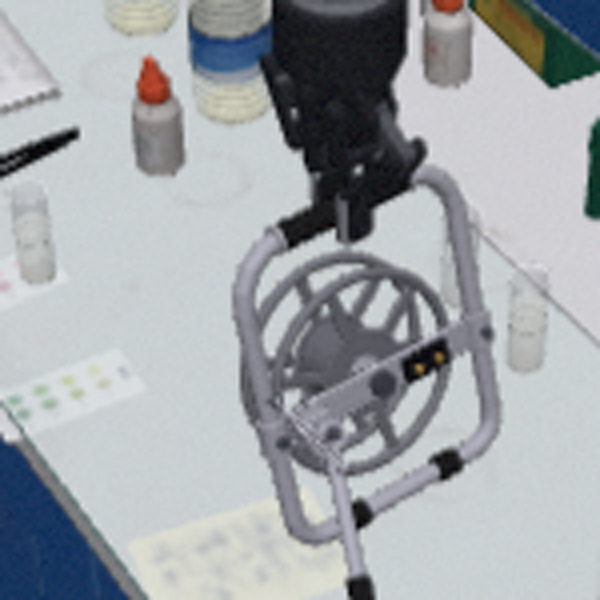

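Converted, 31 mm / 600 = 0.0517, 28 mm / 600 = 0.0467.

{"op": "send_rows", "data": {
  "rows": "0 0 0 0 0 0.0133 -1;0 0 0 0 0 0.025 -1;0 0 0 0 0 0.0333 -1;0 0 0 0 0 0.0417 -1;0 0 0 0 0 0.0467 -1;0 0 0 0 0 0.0517 -1;0 0 0 0 0 0.0517 -1;0 0 0 0 0 0.0517 -1"
}}

```text
time: 14.82
eef_pos: [0.5114, 0.036, 0.2169]
tcp_rot: [-0.038, 0.999, -0.0, -0.001]
contact_force: [0.1, 0.5, -6.3]
opening: 0.192
finger_force: 39.5
```

Converted, 3 mm / 600 = 0.005, 2 mm / 600 = 0.0033.

{"op": "send_rows", "data": {
  "rows": "0 0 0 0 0 0.0017 -1;0 0 0 0 0 0.0033 -1;0 0 0 0 0 0.005 -1;0 0 0 0 0 0.005 -1"
}}

```text
time: 15.32
eef_pos: [0.5125, 0.0362, 0.2167]
tcp_rot: [-0.038, 0.999, -0.0, 0.001]
contact_force: [-2.6, 1.5, 7.0]
opening: 0.197
finger_force: 40.7
```

Converted, -20 mm / 600 = -0.0333, -16 mm / 600 = -0.0267.

{"op": "send_rows", "data": {
  "rows": "0 0 0 0 -0.0067 0 -1;0 0 0 0 -0.0133 0 -1;0 0 0 0 -0.02 0 -1;0 0 0 0 -0.0267 0 -1;0 0 0 0 -0.0333 0 -1;0 0 0 0 -0.0333 0 -1"
}}

```text
time: 16.08
eef_pos: [0.5149, 0.0154, 0.2187]
tcp_rot: [-0.038, 0.999, -0.001, 0.002]
contact_force: [-4.1, -0.1, 12.6]
opening: 0.196
finger_force: 41.2
```

```bash
python3 - <<'E'
from h import *
q=cam('scene'); p=cam('top')
a=cv2.resize(q['color'][150:290,240:380],(500,500),interpolation=2); b=cv2.resize(p['color'][230:340,270:380],(300,300),interpolation=2)
im=np.zeros((500,800,3),np.uint8); im[:,:500]=a; im[:300,500:]=b
cv2.imwrite('pics/p7.png',im[:,:,::-1])
for n in ['kick_tip','foot_a','grip','hub']: print(n,look(q,n)[:3],look(p,n)[:3])
E
```

```text
kick_tip [(0.69, [0.5718, 0.4017, 0.0536], [269, 169]), (0.59, [0.4371, -0.0634, 0.0575], [313, 282])] [(0.64, [0.495, 0.0262, 0.1168], [340, 256])]
foot_a [(0.67, [0.494, 0.01, 0.0989], [316, 243])] [(0.63, [0.4941, 0.0283, 0.1155], [339, 257])]
grip [(0.49, [0.4857, 0.0086, 0.2248], [313, 207])] [(0.46, [0.4808, 0.0102, 0.2219], [351, 258])]
hub [] [(0.53, [0.4949, 0.0296, 0.1138], [339, 256])]
```

View pics/p7.png

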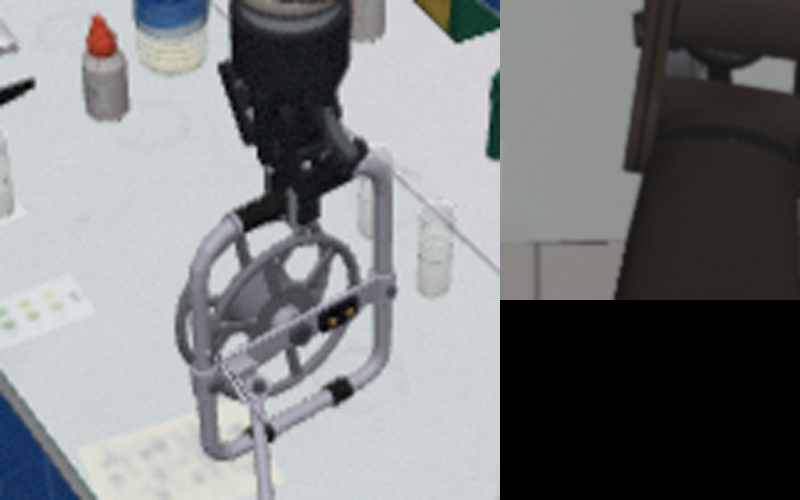

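Converted, -3 mm / 600 = -0.005, -2 mm / 600 = -0.0033.

{"op": "send_rows", "data": {
  "rows": "0 0 0 0 -0.0017 0 -1;0 0 0 0 -0.0033 0 -1;0 0 0 0 -0.005 0 -1;0 0 0 0 -0.005 0 -1"
}}

```text
time: 17.08
eef_pos: [0.5152, 0.0125, 0.2188]
tcp_rot: [-0.038, 0.999, -0.001, 0.002]
contact_force: [-4.3, 1.0, 12.5]
opening: 0.195
finger_force: 41.2
```

Converted, -3 mm / 600 = -0.005, -2 mm / 600 = -0.0033.

{"op": "send_rows", "data": {
  "rows": "0 0 0 0 -0.0017 0 -1;0 0 0 0 -0.0033 0 -1;0 0 0 0 -0.005 0 -1;0 0 0 0 -0.005 0 -1"
}}

```text
time: 17.58
eef_pos: [0.5155, 0.0094, 0.2189]
tcp_rot: [-0.038, 0.999, -0.002, 0.002]
contact_force: [-4.3, 0.1, 13.3]
opening: 0.196
finger_force: 41.2
```

Converted, -3 mm / 600 = -0.005, -2 mm / 600 = -0.0033.

{"op": "send_rows", "data": {
  "rows": "0 0 0 0 -0.0017 0 -1;0 0 0 0 -0.0033 0 -1;0 0 0 0 -0.005 0 -1;0 0 0 0 -0.005 0 -1"
}}

```text
time: 18.08
eef_pos: [0.5157, 0.0063, 0.219]
tcp_rot: [-0.039, 0.999, -0.002, 0.002]
contact_force: [-3.8, -0.4, 12.9]
opening: 0.189
finger_force: 41.2
```

```bash
cat > m.py <<'E'
from h import *
q=cam('scene'); g=q['color'].max(2)
m=np.zeros_like(g); m[200:310,290:350]=(g[200:310,290:350]<62)
n,l,st,c=cv2.connectedComponentsWithStats(m)
for i in range(1,n):
    if st[i][4]>=8:
        print(st[i].tolist(),c[i].round(1),[ (lambda o,d:(o+d*(h-o[2])/d[2]).round(4).tolist())(*ray(q,*c[i])) for h in(.009,)])
print(ctrl.get_state()['contact_force'].round(1))
y=-Z  # reel +x horizontal
s=ctrl.get_state(); p=s['eef_pos']; G=p-[0,0,.005]
for lean in np.radians([-5,0,2.5,5]):
    z=np.cos(lean)*UP-np.sin(lean)*Z; x=-np.cos(lean)*Z-np.sin(lean)*UP
    f=lambda a,b,c:G+(a*x+b*Y+(c-214)*z)/1000
    print(np.degrees(lean).round(1),[np.round(proj(q,f(*k)),1).tolist() for k in((0,37,9),(0,-37,9),(86,-93,17))], f(0,0,0).round(3),f(90.5,-95,12).round(3))
E
python3 m.py
```

```text
[309, 200, 32, 17, 253] [323.8 206.4] [[0.645, 0.2042, 0.009]]
[330, 234, 11, 10, 52] [334.8 238.4] [[0.5962, 0.0733, 0.009]]
[323, 243, 5, 4, 11] [325.1 244.5] [[0.5602, 0.0681, 0.009]]
[332, 256, 7, 7, 27] [335.1 258.9] [[0.553, 0.0081, 0.009]]
[312, 295, 6, 11, 54] [315.  299.9] [[0.4323, -0.0807, 0.009]]
[-3.9  0.7 12.9]
-5.0 [[339.0, 262.4], [316.8, 275.1], [319.4, 302.1]] [ 0.517 -0.012  0.001] [ 0.429 -0.108  0.021]
0.0 [[334.8, 258.7], [312.7, 271.2], [315.3, 299.9]] [ 0.516  0.006 -0.   ] [ 0.428 -0.091  0.012]
2.5 [[332.7, 256.7], [310.7, 269.1], [313.2, 298.6]] [0.515 0.016 0.   ] [ 0.427 -0.082  0.008]
5.0 [[330.7, 254.7], [308.7, 267.0], [311.1, 297.3]] [0.514 0.025 0.001] [ 0.427 -0.073  0.005]
```

Converted, -5 mm / 600 = -0.0083, -4 mm / 600 = -0.0067.

{"op": "send_rows", "data": {
  "rows": "0 0 0 0 -0.0017 0 -1;0 0 0 0 -0.0033 0 -1;0 0 0 0 -0.005 0 -1;0 0 0 0 -0.0067 0 -1;0 0 0 0 -0.0083 0 -1;0 0 0 0 -0.0083 0 -1"
}}

```text
time: 18.88
eef_pos: [0.5161, 0.0012, 0.219]
tcp_rot: [-0.039, 0.999, -0.002, 0.002]
contact_force: [-4.3, -0.2, 12.4]
opening: 0.196
finger_force: 41.2
```

Converted, -4 mm / 600 = -0.0067, -3 mm / 600 = -0.005.

{"op": "send_rows", "data": {
  "rows": "0 0 0 0 -0.0017 0 -1;0 0 0 0 -0.0033 0 -1;0 0 0 0 -0.005 0 -1;0 0 0 0 -0.0067 0 -1;0 0 0 0 -0.0067 0 -1"
}}

```text
time: 19.5
eef_pos: [0.5164, -0.0029, 0.2188]
tcp_rot: [-0.039, 0.999, -0.002, 0.002]
contact_force: [-3.3, -0.1, 12.4]
opening: 0.194
finger_force: 41.2
```

```bash
python3 m.py
```

```text
[311, 200, 34, 19, 304] [327.1 207.5] [[0.6505, 0.1948, 0.009]]
[331, 235, 11, 10, 48] [335.7 239.3] [[0.5962, 0.0691, 0.009]]
[324, 244, 5, 4, 11] [326.1 245.5] [[0.5603, 0.0633, 0.009]]
[332, 256, 7, 7, 27] [335.2 259. ] [[0.5528, 0.0074, 0.009]]
[313, 296, 5, 11, 51] [315.  301.2] [[0.4302, -0.0841, 0.009]]
[-3.5 -0.2 11.8]
-5.0 [[341.1, 264.4], [318.9, 277.2], [321.7, 304.5]] [ 0.518 -0.022  0.001] [ 0.43  -0.118  0.021]
0.0 [[336.9, 260.7], [314.8, 273.3], [317.6, 302.3]] [ 0.516 -0.003 -0.   ] [ 0.429 -0.1    0.012]
2.5 [[334.8, 258.7], [312.8, 271.3], [315.5, 301.0]] [0.516 0.006 0.   ] [ 0.428 -0.092  0.008]
5.0 [[332.8, 256.7], [310.7, 269.1], [313.3, 299.6]] [0.515 0.016 0.001] [ 0.427 -0.083  0.005]
```

Converted, -3 mm / 600 = -0.005, -2 mm / 600 = -0.0033.

{"op": "send_rows", "data": {
  "rows": "0 0 0 0 -0.0017 0.0017 -1;0 0 0 0 -0.0033 0.0017 -1;0 0 0 0 -0.005 0.0017 -1;0 0 0 0 -0.005 0.0017 -1"
}}

```text
time: 20.05
eef_pos: [0.517, -0.0062, 0.2187]
tcp_rot: [-0.039, 0.999, -0.002, 0.003]
contact_force: [-4.1, -1.4, 15.1]
opening: 0.192
finger_force: 41.5
```

Converted, -2 mm / 600 = -0.0033, -1 mm / 600 = -0.0017.

{"op": "send_rows", "data": {
  "rows": "0 0 0 0 -0.0017 0 -1;0 0 0 0 -0.0033 0 -1;0 0 0 0 -0.0033 0 -1;0 0 0 0 -0.0033 0 -1"
}}

```text
time: 20.55
eef_pos: [0.5174, -0.008, 0.2187]
tcp_rot: [-0.039, 0.999, -0.002, 0.003]
contact_force: [-4.5, -0.6, 14.9]
opening: 0.191
finger_force: 41.5
```

```bash
python3 m.py
```

```text
[312, 200, 35, 20, 326] [328.9 207.6] [[0.6547, 0.1911, 0.009]]
[331, 235, 12, 10, 48] [336.5 239.7] [[0.5974, 0.0666, 0.009]]
[324, 244, 5, 5, 13] [326.2 246.5] [[0.5587, 0.0601, 0.009]]
[332, 257, 7, 6, 27] [335.3 259.2] [[0.5527, 0.0069, 0.009]]
[313, 297, 6, 11, 52] [315.2 301.8] [[0.4294, -0.086, 0.009]]
[-2.1 -0.  14.5]
-5.0 [[342.5, 265.5], [320.3, 278.4], [323.2, 305.8]] [ 0.519 -0.027  0.001] [ 0.431 -0.123  0.02 ]
0.0 [[338.3, 261.8], [316.2, 274.4], [319.0, 303.6]] [ 0.517 -0.008 -0.   ] [ 0.43  -0.105  0.012]
2.5 [[336.2, 259.8], [314.1, 272.4], [316.9, 302.2]] [ 0.517  0.001 -0.   ] [ 0.429 -0.097  0.008]
5.0 [[334.1, 257.7], [312.1, 270.2], [314.8, 300.8]] [0.516 0.011 0.001] [ 0.428 -0.088  0.005]
```

Converted, -3 mm / 600 = -0.005, -2 mm / 600 = -0.0033.

{"op": "send_rows", "data": {
  "rows": "0 0 0 0 -0.0017 0 -1;0 0 0 0 -0.0033 0 -1;0 0 0 0 -0.005 0 -1;0 0 0 0 -0.005 0 -1"
}}

```text
time: 21.1
eef_pos: [0.5185, -0.0103, 0.2188]
tcp_rot: [-0.038, 0.999, -0.001, 0.005]
contact_force: [-0.6, 1.9, 13.2]
opening: 0.197
finger_force: 41.4
```

```bash
python3 m.py | sed -n '2,6p;9,11p'
```

```text
[332, 235, 11, 10, 46] [336.8 239.7] [[0.598, 0.066, 0.009]]
[324, 244, 6, 5, 14] [326.9 246.4] [[0.5602, 0.0593, 0.009]]
[332, 257, 7, 6, 27] [335.3 259.2] [[0.5527, 0.0069, 0.009]]
[313, 297, 6, 11, 54] [315.3 301.9] [[0.4294, -0.0864, 0.009]]
[-0.5  1.9 12.5]
2.5 [[337.0, 260.1], [314.9, 272.7], [317.8, 302.7]] [ 0.518 -0.001 -0.   ] [ 0.43  -0.099  0.008]
5.0 [[334.9, 258.1], [312.9, 270.5], [315.6, 301.2]] [0.517 0.008 0.001] [ 0.429 -0.09   0.005]
```

Converted, -3 mm / 600 = -0.005, -2 mm / 600 = -0.0033.

{"op": "send_rows", "data": {
  "rows": "0 0 0 0 -0.0017 0 -1;0 0 0 0 -0.0033 0 -1;0 0 0 0 -0.005 0 -1;0 0 0 0 -0.005 0 -1"
}}

```text
time: 21.65
eef_pos: [0.5195, -0.0125, 0.2189]
tcp_rot: [-0.038, 0.999, -0.0, 0.006]
contact_force: [2.1, 5.6, 11.4]
opening: 0.194
finger_force: 41.3
```

```bash
python3 m.py | sed -n '2,6p;9,11p'
```

```text
[332, 236, 12, 10, 50] [337.  240.2] [[0.5973, 0.0643, 0.009]]
[325, 244, 5, 5, 11] [327.5 246.2] [[0.5621, 0.0592, 0.009]]
[332, 257, 7, 6, 28] [335.2 259.1] [[0.5527, 0.0072, 0.009]]
[313, 297, 6, 11, 54] [315.2 302. ] [[0.4292, -0.0864, 0.009]]
[ 2.7  4.2 11.8]
2.5 [[337.8, 260.4], [315.7, 273.0], [318.6, 303.0]] [ 0.519 -0.003  0.   ] [ 0.431 -0.101  0.008]
5.0 [[335.8, 258.4], [313.7, 270.9], [316.5, 301.6]] [0.518 0.006 0.001] [ 0.43  -0.092  0.005]
```

Converted, 3 mm / 600 = 0.005, 2 mm / 600 = 0.0033.

{"op": "send_rows", "data": {
  "rows": "0 0 0 0 0.0017 0.0017 -1;0 0 0 0 0.0033 0.0033 -1;0 0 0 0 0.0033 0.005 -1;0 0 0 0 0.0033 0.005 -1;0 0 0 0 0.0033 0.005 -1;0 0 0 0 0.0033 0.005 -1;0 0 0 0 0.0033 0.005 -1;0 0 0 0 0.0033 0.005 -1",
  "grip_force": 50
}}

```text
time: 22.7
eef_pos: [0.5199, -0.0119, 0.2188]
tcp_rot: [-0.038, 0.999, -0.002, 0.006]
contact_force: [-1.3, 1.0, 21.2]
opening: 0.189
finger_force: 49.2
```

```bash
python3 m.py; python3 -c "
from h import *
for i in range(3):
    p=cam('scene'); s=ctrl.get_state(); print(s['eef_pos'].round(4),s['contact_force'].round(1),s['finger_force'])
for n in('vial_a','dropper','tweezers'): print(look(p,n)[:3])"
```

```text
[315, 200, 35, 21, 351] [330.9 207.9] [[0.6589, 0.1871, 0.009]]
[332, 236, 12, 10, 50] [336.9 240.1] [[0.5971, 0.0646, 0.009]]
[325, 244, 5, 5, 11] [327.3 246.4] [[0.5613, 0.0589, 0.009]]
[331, 257, 8, 6, 28] [335.1 259.1] [[0.5525, 0.0072, 0.009]]
[313, 297, 6, 11, 56] [315.3 301.9] [[0.4297, -0.0862, 0.009]]
[-1.9  0.5 20.7]
-5.0 [[344.1, 266.0], [321.9, 278.9], [324.9, 306.4]] [ 0.521 -0.03   0.001] [ 0.433 -0.127  0.02 ]
0.0 [[339.9, 262.3], [317.8, 275.0], [320.7, 304.1]] [ 0.52  -0.012 -0.   ] [ 0.432 -0.109  0.012]
2.5 [[337.8, 260.3], [315.7, 272.9], [318.6, 302.8]] [ 0.519 -0.003 -0.   ] [ 0.431 -0.101  0.008]
5.0 [[335.7, 258.2], [313.7, 270.7], [316.5, 301.4]] [0.518 0.007 0.001] [ 0.431 -0.091  0.005]
[ 0.5199 -0.0119  0.2188] [-2.4  2.3 21.7] 49.23240423202515
[ 0.5199 -0.0119  0.2187] [-1.2  0.8 21.7] 49.23256158828735
[ 0.5199 -0.0119  0.2187] [-1.6  1.6 21.1] 49.232075214385986
[(0.82, [0.4318, 0.3302, 0.0513], [239, 198]), (0.76, [0.6768, 0.0609, 0.0519], [362, 219])]
[(0.54, [0.5703, 0.4024, 0.0512], [269, 170])]
[(0.73, [0.4697, 0.4709, 0.0098], [231, 180]), (0.67, [0.4391, -0.0658, 0.0504], [314, 284]), (0.25, [0.4921, -0.0007, 0.1025], [318, 245])]
```

```bash
python3 -c "
from plant import ctrl
print(ctrl.sign_off())"
```

```text
the job is handed in; nothing more can be done
None
```

The job is handed in. The kickstand is out and the reel stands on its foot tube and kickstand, pressed down at about 21 N and still gripped by its sleeve at about 49 N. That both feet are down I judged from forces and image positions, and the hand-in returned no verdict. I viewed 11 pictures, one over the limit.

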